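# Shim the rocking appliance tester

### The job

The blue appliance tester on the repair bench rocks because its yellow-marked foot is too short. With the fingertips, slide the orange wedge along the bench, thin end first, under that foot until it is snug: the tester sits level, rocks no more, and is not jacked up past level. Only push the wedge, never lift it or pick it up; do not touch or shove the tester, and leave the other things on the bench where they are.

Things in the scene. Friction and masses are not known exactly. Their poses are not given: they have to be found in the camera images.
- tester: blue mains tester, case 200 x 220 mm, top 105 mm above the bench, about 39 N, loose on four rubber feet on tabs beyond its ends (local x = -90 and +90, y = -140 and +140 mm). Origin on the bench under its middle, z up. It starts leaning 45 mrad onto its short foot. Raising it to level takes about 2 to 4 N of push on the wedge, then the push rises steeply; above about 15 N the whole tester is shoved along or jacked past level
- short_foot: the short foot with its yellow tab and yellow nut (at local x = +90, y = -140 mm of the tester); a rubber dome 32 mm across. Origin: the point 7 mm straight below the dome's lowest point, in the tester's axes
- short_foot_bottom (a point): lowest point of the short foot's rubber dome (20 mm radius, so the thin edge slides in beneath it); touches the bench at the start and is 7 mm above it when the tester is level
- opposite_foot: the foot diagonally opposite the short one (local x = -90, y = +140 mm), steel nut on a dark tab; origin at the lowest point of its dome, about 7 mm off the bench at the start, down on it when level
- wedge: orange plastic wedge 100 mm long, 56 mm wide, 1.5 mm thick at the thin end and 18 mm at the back, flat on the bench, 0.09 kg. Origin at the centre of its underside; x points from the back to the thin end, z up. It does not creep back out. It is 7 mm thick 33 mm from the thin edge
- wedge_tip (a point): middle of the wedge's thin edge, at bench level
- wedge_back (a point): middle of the wedge's upright back face (56 mm wide, 18 mm high), 9 mm above the bench: the face to push
- screwdriver: screwdriver with a red handle lying on the bench; origin under its middle
- tape: black roll of tape lying flat, 68 mm across, 19 mm high; origin at the centre of its underside
- thermostat: small black and silver round thermostat with a steel strap, 52 mm long, 18 mm high; origin at the centre of its underside
- screw_dish: round steel dish of screws, 90 mm across, 22 mm high; origin at the centre of its underside
- wood_block: pale wooden block 70 x 35 x 25 mm; origin at the centre of its underside
- spray_can: can with a red label, 52 mm across, 150 mm high; origin at the centre of its underside
Not all that is in view belongs to the job. There is more than one size of the wedge; the job needs the largest.

How it is judged:
By the outcome, as a careful person would: the job done as asked, in the order asked, and still so for the second after the job is handed in, with the robot touching nothing.
It also fails if it takes over 42 s, if anything falls off the work surface, if the arm or the gripper's body presses on something with over 40 N, if the wrist force passes 120 N, or if a joint passes its speed limit or range.

### The arm

A 6-joint arm with a two-finger parallel gripper is mounted at the origin on the work surface. World frame = base frame: x ahead of the robot, y to its left, z up, the work surface at z = 0. Lengths are in mm, angles in rad, forces in N, time in s.
With the tool pointing down it reaches from about 325 to 875 mm from the base axis. Payload 4.4 kg.
Tool frame: the origin (TCP) lies on the centre line of the jaws, within the pads' length; the fingertips stand ahead of it and the grasp point (between the pads) lies 6 mm ahead of it (ctrl.tcp_to_tips is the z of the fingertips in the tool frame, in mm); z points along the fingers, y is the direction in which the jaws open and shut (so a half turn about z gives the same grasp; the last joint's range is limited). The gripper opens to 85 mm and grips with 20 to 120 N. Pads are 22 mm wide; open, the fingers measure 114 mm over their backs; the gripper's body (76 mm by 85 mm) begins 54 mm behind the grasp point. The pads swing forward as they close: fully open they stand 13 mm farther back than shut.
Start: joints at [1.026, 0.207, 1.542, -0, 1.393, -0.15], TCP at [221.168, 530.766, 256.282] pointing down, gripper open.
Joint ranges: [-2.73, 2.73], [-0.86, 2.22], [0.23, 2.46], [-1.11, 4.25], [0.08, 2.63], [-2.82, 2.82]. Speed limits (rad/s): [2.79, 2.79, 3.14, 3.14, 3.14, 3.14].

### API

Orientations are given as a 3x3 rotation matrix whose columns are the frame's x, y, z axes.
In Python, from plant import ctrl, sensors, optics gives the robot as it stands. Calls block until the motion is done:
- ctrl.move_ptp(position, orientation): joint-space move of the TCP to a pose.
- ctrl.move_l(position, rot=None, vel=150, threshold=None): straight line of the TCP; rot=None keeps the orientation; vel is the mean speed in mm/s. With threshold (N) it stops when the force on the tool has changed by that much, and returns True; else False.
- ctrl.set_joints(angles): joint-space move.
- ctrl.gripper_to(opening, force=None): finger opening in mm; force is the grip in N (None keeps the last); returns when the fingers have stopped.
- ctrl.hold(seconds).
- ctrl.solve_ik(position, orientation): joint angles nearest the present ones, or None.
- sensors.read_state(): the state.
- optics.grab_frame(name): name is "scene" or "side" or "wrist"; returns (picture, depth): 384x512x3 uint8, red, green, blue; 384x512 float32, mm along the optical axis (not along the pixel's ray), 0 where there is no reading.
- optics.camera_params(name): a dict with "mtx" (3x3 intrinsics, pixels), "R" (3x3) and "t" (3): a world point X has camera coordinates R X + t; the wrist camera has in their place "T_tool_cam" (4x4, takes a point from camera to tool coordinates, whose origin is the TCP and whose axes are the flange's). Camera axes: x right, y down, z forward; pixel columns grow to the right and rows downward; lengths in mm; the calibration is good to about 2 mm. A picture is of the moment at which its call begins: read the wrist's pose just before it. camera_params takes no time and is no camera call.
A pose or a line that the arm cannot do raises ctrl.MotionError and nothing moves.
- ctrl.finish_job(): hands the job in, once; it reports no verdict.
The state is a dict: "t": time; "q": joint angles; "qvel": joint speeds; "tau": joint torques, N m; "eef_pos": TCP position; "eef_rot": TCP orientation; "force": force on the tool from outside, world axes, zero at the start; "wrist_torque": the same for the moment, N m; "grip_width": finger opening in mm.
Only numpy, scipy, OpenCV 4.12 (cv2) and the standard library are available. Lean on these libraries where they do the work, as an engineer would, in place of code of your own. Each camera call takes 0.05 s, during which the arm holds its last target. There are 200 camera calls.

## Working session

There is one attempt and no reset: what is moved stays moved. The work goes in short steps, each a Python script; the robot and the scene stay as the last script left them, time stands still between calls to the robot, and variables do not carry over. Pictures are saved under pics/ and viewed, on a budget of 10 in all, crops included, one or two more only if the job needs it, and the job is handed in when it is done.

```bash
ls; mkdir -p pics; python3 - <<'E'
from plant import ctrl,sensors,optics
import cv2,numpy as np
for n in ("scene","side"):
    p,d=optics.grab_frame(n); np.savez(f"{n}0.npz",p=p,d=d); cv2.imwrite(f"pics/{n}0.png",p[...,::-1])
    c=optics.camera_params(n); print(n,c["mtx"].round(1).tolist(),(-c["R"].T@c["t"]).round(),c["R"][2].round(2))
print(ctrl.tcp_to_tips,optics.camera_params("wrist"),sensors.read_state()["t"])
E
```

```text
pics
scene [[399.4, 0.0, 257.5], [0.0, 399.4, 186.2], [0.0, 0.0, 1.0]] [1240.  434.  771.] [-0.65 -0.38 -0.66]
side [[410.5, 0.0, 253.7], [0.0, 410.5, 192.9], [0.0, 0.0, 1.0]] [ -12. -645. 1054.] [ 0.4   0.5  -0.77]
25.0 {'mtx': array([[309.22221303,   0.        , 251.49640221],
       [  0.        , 309.22221303, 193.07740021],
       [  0.        ,   0.        ,   1.        ]]), 'T_tool_cam': array([[ 3.19771364e-04, -9.56608593e-01, -2.91375869e-01,
         7.25917961e+01],
       [ 9.99999911e-01,  2.25769952e-04,  3.56233545e-04,
        -1.57520960e+00],
       [-2.74992155e-04, -2.91375957e-01,  9.56608580e-01,
        -1.17300913e+02],
       [ 0.00000000e+00,  0.00000000e+00,  0.00000000e+00,
         1.00000000e+00]])} 0.1
```

View pics/scene0.png

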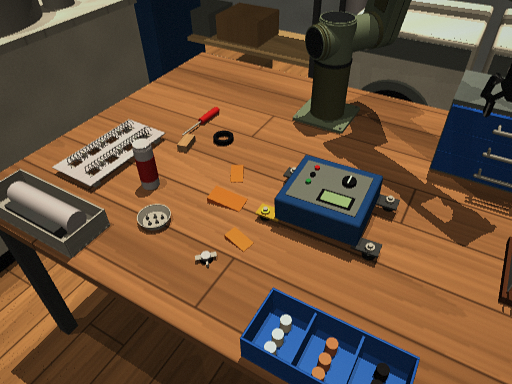

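View pics/side0.png

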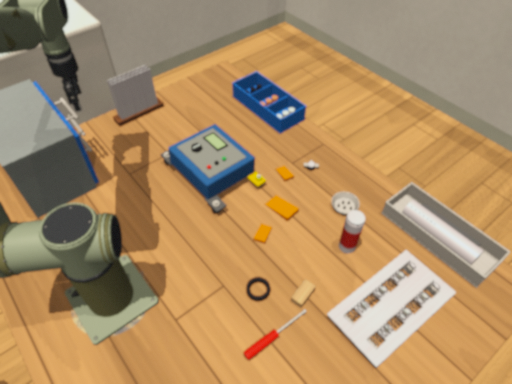

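The scene view shows three orange wedges: A at (237,173), B at (227,198) and C at (238,238). B looks largest. The yellow foot is at (264,212). In the side view they are at (262,233), (282,207), (285,173), with the foot at (257,180). Next I measure them.

```bash
cat > h.py <<'E'
import numpy as np,cv2
from plant import ctrl,sensors,optics
def cam(n):
    c=optics.camera_params(n)
    if n!="wrist": return c["mtx"],c["R"],c["t"]
    s=sensors.read_state(); T=np.eye(4);T[:3,:3]=s["eef_rot"];T[:3,3]=s["eef_pos"]
    W=np.linalg.inv(T@c["T_tool_cam"]); return c["mtx"],W[:3,:3],W[:3,3]
def ray(C,uv,z):
    K,R,t=C; uv=np.atleast_2d(uv).astype(float)
    d=np.c_[uv,np.ones(len(uv))]@np.linalg.inv(K).T@R; o=-R.T@t
    return o+d*((z-o[2])/d[:,2])[:,None]
def proj(C,X):
    K,R,t=C; p=(R@np.atleast_2d(X).T).T+t; p=p@K.T; return p[:,:2]/p[:,2:]
def cloud(C,d):
    K,R,t=C; v,u=np.indices(d.shape); P=np.stack([(u-K[0,2])/K[0,0]*d,(v-K[1,2])/K[1,1]*d,d],-1)
    return (P-t)@R
def blobs(p,lo,hi,amin=25):
    m=cv2.inRange(cv2.cvtColor(p,cv2.COLOR_RGB2HSV),lo,hi)
    n,l,s,c=cv2.connectedComponentsWithStats(m)
    return [(l==i,s[i],c[i]) for i in range(1,n) if s[i,4]>=amin]
E
python3 - <<'E'
from h import *
for n in("scene","side"):
    f=np.load(n+"0.npz");p,d=f["p"],f["d"];C=cam(n);X=cloud(C,d)
    for u in ([(237,173),(227,198),(238,238),(264,212)] if n=="scene" else [(262,233),(282,207),(285,173),(257,180)]): print(n,u,cv2.cvtColor(p,cv2.COLOR_RGB2HSV)[u[1],u[0]],X[u[1],u[0]].round())
    for nm,lo,hi in(("orange",(8,215,140),(19,255,255)),("yellow",(22,170,120),(34,255,255))):
        for m,s,c in blobs(p,lo,hi):
            q=X[m]; r=cv2.minAreaRect(np.argwhere(m)[:,::-1].astype(np.float32))
            g=ray(C,cv2.boxPoints(r),0)
            print(n,nm,s.tolist(),c.round(1),"med",np.median(q,0).round(),"z",np.percentile(q[:,2],[5,95]).round(1),"box",g[:,:2].round().tolist())
p=np.load("scene0.npz")["p"][150:265,180:300]
cv2.imwrite("pics/crop0.png",cv2.resize(p[...,::-1],None,fx=5,fy=5,interpolation=cv2.INTER_CUBIC))
E
```

```text
scene (237, 173) [ 15 201 209] [ 457. -101.    5.]
scene (227, 198) [ 14 204 211] [571. -61.  11.]
scene (238, 238) [ 16 195 211] [682.  45.  10.]
scene (264, 212) [ 30 183 208] [589.  68.  34.]
scene yellow [256, 204, 19, 15, 131] [266.8 210.9] med [579.  74.  28.] z [25.6 34.9] box [[572.0, 33.0], [532.0, 21.0], [529.0, 74.0], [568.0, 85.0]]
side (262, 233) [ 19 255 231] [ 458. -102.    4.]
side (282, 207) [ 20 255 230] [569. -69.  12.]
side (285, 173) [ 20 255 231] [678.  37.   9.]
side (257, 180) [ 26 255 209] [572.  61.  27.]
side orange [277, 168, 16, 12, 52] [284.4 175. ] med [669.  24.   8.] z [ 2.7 12.6] box [[651.0, 62.0], [682.0, 79.0], [698.0, 20.0], [668.0, 4.0]]
side orange [269, 206, 29, 14, 79] [285.4 212.9] med [ 551. -106.   13.] z [ 5.  19.4] box [[546.0, -33.0], [616.0, -90.0], [580.0, -129.0], [511.0, -73.0]]
side orange [254, 225, 17, 17, 165] [262.4 233.3] med [ 457. -105.    7.] z [ 1.3 13. ] box [[428.0, -99.0], [484.0, -69.0], [495.0, -102.0], [439.0, -131.0]]
side yellow [247, 171, 19, 16, 153] [256.1 179. ] med [571.  65.  27.] z [ 1.8 32. ] box [[569.0, 112.0], [615.0, 124.0], [611.0, 60.0], [567.0, 50.0]]
```

View pics/crop0.png

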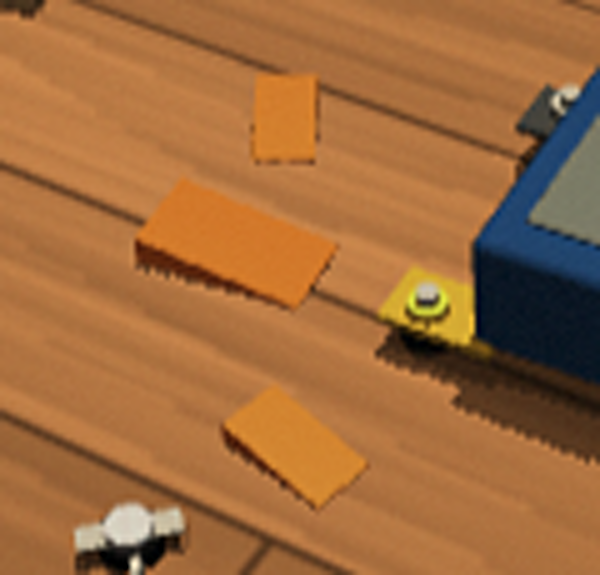

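Largest is B, with its thin end already towards the foot; A and C are plainly smaller. Next is a close wrist view from over B, with obstacle positions.

```bash
python3 - <<'E'
from h import *
X=cloud(cam("scene"),np.load("scene0.npz")["d"])
for n,u in dict(can=(147,148),dish=(154,218),therm=(205,258)).items(): print(n,X[u[1],u[0]].round())
d=np.array([.1,1,0]);d/=np.linalg.norm(d)
R=np.c_[-d,np.cross([0,0,-1],-d),[0,0,-1]]
for y,z in((-40,260),(-140,29)):print(ctrl.solve_ik([565,y,z],R))
ctrl.move_ptp([565,-50,240],R)
C=cam("wrist");p,dd=optics.grab_frame("wrist");K,Rr,t=C
np.savez("w1.npz",p=p,d=dd,K=K,R=Rr,t=t)
cv2.imwrite("pics/w1.png",p[...,::-1]);print(sensors.read_state()["t"])
E
```

```text
can [ 627. -275.  143.]
dish [ 731. -191.    7.]
therm [779.  13.  15.]
None
NoneTraceback (most recent call last):
  File "<stdin>", line 7, in <module>
plant.MotionError: the arm cannot take that pose within its joint ranges
```

```bash
python3 - <<'E'
from h import *
print(sensors.read_state()["eef_rot"].round(2))
for a in range(-180,180,15):
    d=np.array([np.cos(np.radians(a)),np.sin(np.radians(a)),0])
    R=np.c_[d,np.cross([0,0,-1],d),[0,0,-1]]
    o=[ctrl.solve_ik(P,R) for P in([565,-50,240],[555,-140,29],[565,-20,29])]
    print(a,[None if q is None else np.round(q,2).tolist() for q in o])
E
```

```text
[[-0.92  0.38 -0.  ]
 [ 0.38  0.92 -0.  ]
 [ 0.   -0.   -1.  ]]
-180 [[-0.24, 0.2, 1.58, -0.0, 1.36, -1.81], [-0.4, 0.49, 1.7, -0.0, 0.96, -1.97], [-0.19, 0.47, 1.72, -0.0, 0.95, -1.76]]
-165 [[-0.24, 0.2, 1.58, -0.0, 1.36, -2.07], [-0.4, 0.49, 1.7, -0.0, 0.96, -2.23], [-0.19, 0.47, 1.72, -0.0, 0.95, -2.02]]
-150 [[-0.24, 0.2, 1.58, -0.0, 1.36, -2.34], [-0.4, 0.49, 1.7, -0.0, 0.96, -2.49], [-0.19, 0.47, 1.72, -0.0, 0.95, -2.28]]
-135 [[-0.24, 0.2, 1.58, -0.0, 1.36, -2.6], [-0.4, 0.49, 1.7, -0.0, 0.96, -2.75], [-0.19, 0.47, 1.72, -0.0, 0.95, -2.54]]
-120 [None, None, [-0.19, 0.47, 1.72, -0.0, 0.95, -2.81]]
-105 [None, None, None]
-90 [None, [-0.4, 0.49, 1.7, -0.0, 0.96, 2.74], None]
-75 [[-0.24, 0.2, 1.58, -0.0, 1.36, 2.64], [-0.4, 0.49, 1.7, -0.0, 0.96, 2.48], [-0.19, 0.47, 1.72, -0.0, 0.95, 2.69]]
-60 [[-0.24, 0.2, 1.58, -0.0, 1.36, 2.38], [-0.4, 0.49, 1.7, -0.0, 0.96, 2.22], [-0.19, 0.47, 1.72, -0.0, 0.95, 2.43]]
-45 [[-0.24, 0.2, 1.58, -0.0, 1.36, 2.12], [-0.4, 0.49, 1.7, -0.0, 0.96, 1.96], [-0.19, 0.47, 1.72, -0.0, 0.95, 2.17]]
-30 [[-0.24, 0.2, 1.58, -0.0, 1.36, 1.85], [-0.4, 0.
[... 919 characters left out ...]
, 1.36, -0.24], [-0.4, 0.49, 1.7, -0.0, 0.96, -0.4], [-0.19, 0.47, 1.72, -0.0, 0.95, -0.19]]
105 [[-0.24, 0.2, 1.58, -0.0, 1.36, -0.5], [-0.4, 0.49, 1.7, -0.0, 0.96, -0.66], [-0.19, 0.47, 1.72, -0.0, 0.95, -0.45]]
120 [[-0.24, 0.2, 1.58, -0.0, 1.36, -0.76], [-0.4, 0.49, 1.7, -0.0, 0.96, -0.92], [-0.19, 0.47, 1.72, -0.0, 0.95, -0.71]]
135 [[-0.24, 0.2, 1.58, -0.0, 1.36, -1.03], [-0.4, 0.49, 1.7, -0.0, 0.96, -1.18], [-0.19, 0.47, 1.72, -0.0, 0.95, -0.97]]
150 [[-0.24, 0.2, 1.58, -0.0, 1.36, -1.29], [-0.4, 0.49, 1.7, -0.0, 0.96, -1.45], [-0.19, 0.47, 1.72, -0.0, 0.95, -1.24]]
165 [[-0.24, 0.2, 1.58, -0.0, 1.36, -1.55], [-0.4, 0.49, 1.7, -0.0, 0.96, -1.71], [-0.19, 0.47, 1.72, -0.0, 0.95, -1.5]]
```

```bash
cat >> h.py <<'E'
def rot(d,tilt=0):
    d=np.r_[d[:2],0]/np.linalg.norm(d[:2]); s,c=np.sin(tilt),np.cos(tilt)
    z=d*s-np.array([0,0,c]); x=d*c+np.array([0,0,s]); return np.c_[x,np.cross(z,x),z]
def look(name,pos,R,move=ctrl.move_ptp):
    move(pos,R); C=cam("wrist"); p,d=optics.grab_frame("wrist")
    np.savez(name+".npz",p=p,d=d,K=C[0],R=C[1],t=C[2]); cv2.imwrite(f"pics/{name}.png",p[...,::-1]); return C,p,d
E
python3 - <<'E'
from h import *
look("w1",[565,-40,240],rot([.1,1])); print(sensors.read_state()["t"])
E
```

```text
2.525
```

View pics/w1.png

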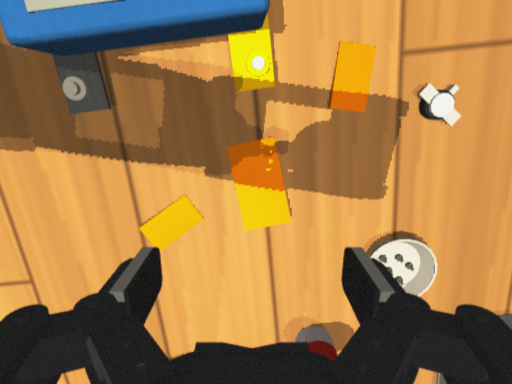

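The wrist view shows the big wedge at (258,185), its thin end up at about (251,142) and its back at (268,224). The yellow foot nut is at (258,63). The small wedges are at (172,221) and (353,75).

```bash
python3 - <<'E'
from h import *
f=np.load("w1.npz");p,d=f["p"],f["d"];C=(f["K"],f["R"],f["t"]);X=cloud(C,d)
hsv=cv2.cvtColor(p,cv2.COLOR_RGB2HSV)
for u in((260,210),(255,170),(240,60),(225,210),(215,150),(258,63)):print(u,hsv[u[1],u[0]],X[u[1],u[0]].round(1))
m=cv2.inRange(hsv,(8,225,120),(30,255,255));m=cv2.morphologyEx(m,cv2.MORPH_CLOSE,np.ones((5,5)))
m=cv2.morphologyEx(m,cv2.MORPH_OPEN,np.ones((5,5)))
n,l,s,c=cv2.connectedComponentsWithStats(m)
for i in range(1,n):
    if s[i,4]<300:continue
    h=cv2.findContours((l==i).astype(np.uint8),0,1)[0][0]
    q=cv2.approxPolyDP(cv2.convexHull(h),4,True)[:,0]
    print(s[i],q.tolist(),X[q[:,1],q[:,0]].round().tolist())
    k=np.argwhere(l==i);print(" z vs row",[(r,np.median(X[r,k[k[:,0]==r,1],2]).round(1)) for r in range(s[i,1],s[i,1]+s[i,3],8)])
b=cv2.inRange(hsv,(0,0,0),(0,0,0))
# nut circle, steel foot tab at 80,85
print("steel nut",X[87,72].round(),"yellow nut top",ray(C,(258,63),34).round(1),"plane z floor",np.median(X[240:300,200:300,2]))
E
```

```text
(260, 210) [ 25 245 244] [571.  -92.9  14. ]
(255, 170) [ 14 243 220] [569.6 -45.9   7.2]
(240, 60) [ 29 244 243] [565.6  70.5  27.4]
(225, 210) [ 18 156 242] [ 5.281e+02 -9.380e+01  1.000e-01]
(215, 150) [ 16 158 116] [ 5.256e+02 -1.930e+01  1.000e-01]
(258, 63) [ 33  11 244] [582.6  64.8  40. ]
[ 228   21   47   70 2285] [[268, 21], [274, 86], [235, 90], [228, 34]] [[598.0, 108.0, 0.0], [597.0, 43.0, 24.0], [556.0, 44.0, 2.0], [557.0, 94.0, 29.0]]
 z vs row [(21, np.float64(26.8)), (29, np.float64(26.8)), (37, np.float64(27.3)), (45, np.float64(27.6)), (53, np.float64(27.6)), (61, np.float64(28.4)), (69, np.float64(28.0)), (77, np.float64(26.7)), (85, np.float64(26.2))]
[ 330   42   45   70 2437] [[340, 42], [374, 46], [364, 111], [330, 107]] [[671.0, 81.0, 1.0], [707.0, 73.0, 1.0], [693.0, 8.0, 11.0], [657.0, 16.0, 11.0]]
 z vs row [(42, np.float64(0.5)), (50, np.float64(2.2)), (58, np.float64(3.3)), (66, np.float64(4.5)), (74, np.float64(5.8)), (82, np.float64(7.2)), (90, np.float64(8.4)), (98, np.float64(9.8)), (106, np.float64(11.1))]
[ 228  137   62   92 4066] [[273, 137], [28
[... 171 characters left out ...]
t64(1.8)), (153, np.float64(3.4)), (161, np.float64(5.1)), (169, np.float64(6.5)), (177, np.float64(8.0)), (185, np.float64(9.3)), (193, np.float64(11.1)), (201, np.float64(12.6)), (209, np.float64(14.2)), (217, np.float64(15.8)), (225, np.float64(17.1))]
[ 141  197   60   52 1698] [[186, 197], [200, 220], [158, 248], [141, 226]] [[483.0, -72.0, 1.0], [496.0, -104.0, 1.0], [524.0, -28.0, 229.0], [425.0, -101.0, 8.0]]
 z vs row [(197, np.float64(1.4)), (205, np.float64(2.9)), (213, np.float64(4.0)), (221, np.float64(6.2)), (229, np.float64(8.1)), (237, np.float64(10.3)), (245, np.float64(11.3))]
steel nut [405.  60.  47.] yellow nut top [[582.8  65.4  34. ]] plane z floor -0.22561165996151347
```

Wedge corners give 97 x 54 mm and thickness 1 to 18 mm, so it is the big one. Tip (567,-13), back (578,-112), heading about -6°. The short foot is at about (582,66), and the nuts are 178 mm apart against a nominal 180. First I push with a two-finger bar to turn the wedge clockwise, then check.

```bash
cat >> h.py <<'E'
def wedge(C,p,d):
    X=cloud(C,d); m=cv2.inRange(cv2.cvtColor(p,cv2.COLOR_RGB2HSV),(8,225,100),(30,255,255))
    m=cv2.morphologyEx(cv2.morphologyEx(m,cv2.MORPH_CLOSE,np.ones((5,5))),cv2.MORPH_OPEN,np.ones((5,5)))
    n,l,s,c=cv2.connectedComponentsWithStats(m)
    for i in range(1,n):
        if s[i,4]<300: continue
        q=cv2.approxPolyDP(cv2.convexHull(cv2.findContours((l==i).astype(np.uint8),0,1)[0][0]),4,True)[:,0]
        print(s[i,4],q.tolist(),X[q[:,1],q[:,0]].round().tolist())
    return X
E
python3 - <<'E'
from h import *
D=np.array([.02,1,0]);R=rot(D,np.radians(15))
ctrl.gripper_to(24); print("tips",ctrl.tcp_to_tips,sensors.read_state()["grip_width"])
ctrl.move_ptp([579,-142,90],R)
ctrl.move_l([579,-142,45],vel=120)
print(ctrl.move_l([579,-142,22],vel=20,threshold=2.5))
s=sensors.read_state();z=s["eef_pos"][2];print("bench touch TCPz",z,s["force"].round(2),s["t"])
ctrl.move_l([579,-142,z+3.5],vel=30)
f0=sensors.read_state()["force"]
for y in range(-138,-91,6):
    ctrl.move_l([579+.02*(y+142),y,z+3.5],vel=40); s=sensors.read_state();print(y,(s["force"]-f0).round(2))
ctrl.move_l([578,-100,z+3.5],vel=60);ctrl.move_l([578,-105,110],vel=150)
C,p,d=look("w2",[565,-20,240],rot([.02,1]));wedge(C,p,d);print(sensors.read_state()["t"])
E
```

```text
tips 25.0 24.007151361982125
True
bench touch TCPz 26.063357514678987 [-0.92 -0.48  4.14] 5.2917
-138 [1.48 0.07 0.28]
-132 [ 0.94  0.07 -0.75]
-126 [0.65 0.98 1.13]
-120 [ 0.72 -0.11 -1.39]
-114 [0.48 0.12 0.96]
-108 [1.28 0.48 0.97]
-102 [ 1.14 -0.19 -0.76]
-96 [ 0.67 -0.01  0.02]
2163 [[281, 48], [282, 107], [244, 109], [241, 54]] [[595.0, 99.0, 27.0], [597.0, 44.0, 25.0], [558.0, 43.0, 27.0], [556.0, 94.0, 28.0]]
2328 [[349, 70], [382, 76], [368, 138], [334, 131]] [[671.0, 80.0, -0.0], [706.0, 73.0, 0.0], [693.0, 9.0, 13.0], [657.0, 17.0, 7.0]]
4241 [[289, 130], [287, 217], [241, 216], [241, 130]] [[607.0, 18.0, 3.0], [605.0, -80.0, 18.0], [551.0, -78.0, 17.0], [553.0, 19.0, 1.0]]
1694 [[185, 207], [199, 230], [153, 256], [138, 233]] [[482.0, -72.0, 1.0], [497.0, -102.0, 1.0], [440.0, -131.0, 12.0], [424.0, -102.0, 8.0]]
9.5917
```

View pics/w2.png

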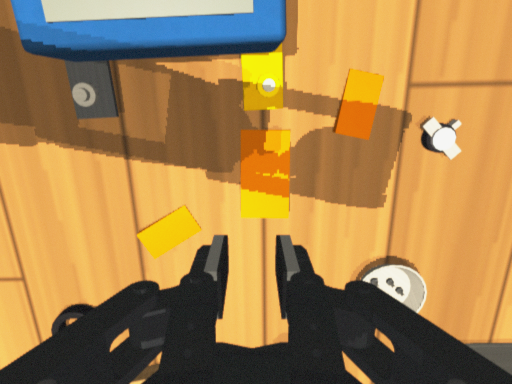

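The wedge is now aligned: tip (580,19), back (578,-79), heading +1°, with the foot at (582,66). In the picture the nut is at (268,85) above the wedge at (265,173). Next I push it in, watching force and tilt.

```bash
cat >> h.py <<'E'
def tilt(p=None,d=None):
    if d is None: p,d=optics.grab_frame("scene")
    X=cloud(cam("scene"),d).reshape(-1,3)
    X=X[(X[:,2]>85)&(X[:,2]<125)&(X[:,0]>370)&(X[:,0]<620)&(X[:,1]>90)&(X[:,1]<330)]
    for k in range(6):
        A=np.c_[X[:,:2]-[490,200],np.ones(len(X))]; c=np.linalg.lstsq(A,X[:,2],rcond=None)[0]; r=A@c-X[:,2]
        X=X[abs(r)<max(2,2*np.median(abs(r)))]
    return (c[:2]*1000).round(1),c[2].round(1),len(X)
def force(f0,n=10):
    F=[]
    for _ in range(n): ctrl.hold(.02); F.append(sensors.read_state()["force"])
    return (np.mean(F,0)-f0).round(2)
E
python3 - <<'E'
from h import *
f=np.load("scene0.npz");print("tilt0",tilt(f["p"],f["d"]))
R=rot(np.array([.02,1,0]),np.radians(15)); Z=29.5
ctrl.move_ptp([579,-112,80],R); ctrl.move_l([579,-112,Z],vel=100)
f0=force(0); print("f0",f0,"tilt",tilt())
ctrl.move_l([580,-60,Z],vel=50); print(-60,force(f0),tilt())
y=-60
while y<-12:
    y+= 4 if y<-32 else 2 if y<-24 else 1
    ctrl.move_l([580+.02*(y+60),y,Z],vel=30); F=force(f0,6); T=tilt() if y>-35 or y%8==0 else ""
    print(y,F,T,sensors.read_state()["t"])
    if F[1]<-6: break
E
```

```text
tilt0 (array([-44. ,  19.9]), np.float64(106.2), 3132)
f0 [0.05 0.1  0.23] tilt (array([-42.7,  20.8]), np.float64(106.2), 3153)
-60 [-0.04 -0.22 -0.17] (array([-41.9,  21.1]), np.float64(106.2), 3162)
-56 [ 0.11 -0.21 -0.18] (array([-43.2,  21.2]), np.float64(106.2), 3212) 13.075
-52 [-0.04 -2.17 -0.4 ]  13.4583
-48 [ 0.11 -1.6  -0.28] (array([-32.4,  14.2]), np.float64(106.3), 3104) 13.8917
-44 [ 0.16 -1.2  -0.01]  14.275
-40 [ 0.13 -1.42 -0.26] (array([-24.5,   9.7]), np.float64(106.2), 3127) 14.7083
-36 [ 0.14 -1.18 -0.35]  15.0917
-32 [ 0.43 -0.8  -0.57] (array([-16.6,   5.2]), np.float64(106.2), 3117) 15.525
-30 [ 0.42 -1.9  -0.08] (array([-17.3,   4.8]), np.float64(106.2), 3090) 15.925
-28 [ 0.16 -2.16 -0.06] (array([-13.5,   3.8]), np.float64(106.3), 3114) 16.325
-26 [-0.2  -1.86 -0.14] (array([-10.7,   2.9]), np.float64(106.2), 3121) 16.725
-24 [ 0.09 -1.92 -0.23] (array([-9.7,  1.5]), np.float64(106.3), 3077) 17.125
-23 [ 0.78 -2.34  0.16] (array([-9.5,  1.7]), np.float64(106.2), 3105) 17.525
-22 [-0.12 -2.74 -0.08] (array([-7.8,  1. ]), np.float64(106.3), 3113) 17.925
-21 [ 0.14 -2.27 -0.05] (array([-6.9,  0.4]), np.float64(106.3), 3070) 18.325
-20 [-0.01 -2.74 -0.08] (array([-7.1, -1.1]), np.float64(106.3), 3089) 18.725
-19 [-0.09 -4.65 -0.18] (array([-6.4, -0.6]), np.float64(106.4), 3105) 19.125
-18 [-0.03 -5.62 -0.12] (array([-6. , -0.6]), np.float64(106.3), 3030) 19.525
-17 [-0.34 -7.21 -0.04] (array([-6.7, -1.4]), np.float64(106.4), 3089) 19.925
```

The force rose steeply from y = -20 to 7.2 N, the tilt has stopped changing (total change about 43 mrad), and depth matches the prediction. I retract and check.

```bash
python3 - <<'E'
from h import *
s=sensors.read_state();P=s["eef_pos"]
ctrl.move_l(P-[.5,20,0],vel=50); ctrl.move_l(P+[-1,-40,100],vel=120)
C,p,d=look("w3",[565,-20,240],rot([.02,1]));wedge(C,p,d)
ctrl.move_ptp([450,-250,300],rot([.02,1])); ctrl.hold(.5)
T=[tilt() for _ in range(4)];print(T)
p,d=optics.grab_frame("scene");cv2.imwrite("pics/scene1.png",p[...,::-1]);np.savez("scene1.npz",p=p,d=d)
f=np.load("scene0.npz")
q=np.hstack([cv2.resize(a[150:265,190:400,::-1],None,fx=1.9,fy=2.6,interpolation=2) for a in(f["p"],p)]);cv2.imwrite("pics/cmp.png",q)
q,e=optics.grab_frame("side");np.savez("side1.npz",p=q,d=e)
g=lambda a:cv2.cvtColor(a,cv2.COLOR_RGB2GRAY)
s0=np.load("side0.npz")["p"]
# level reference: same camera's bench plane slope
X=cloud(cam("scene"),d).reshape(-1,3);X=X[(abs(X[:,2])<8)&(X[:,0]>370)&(X[:,0]<800)&(X[:,1]>-150)&(X[:,1]<400)]
for _ in range(5):
    A=np.c_[X[:,:2],np.ones(len(X))];c=np.linalg.lstsq(A,X[:,2],rcond=None)[0];X=X[abs(A@c-X[:,2])<2]
print("bench slope mrad",(c[:2]*1000).round(1),c[2].round(1),sensors.read_state()["t"])
E
```

```text
5022 [[279, 44], [290, 58], [288, 152], [239, 152], [238, 54]] [[594.0, 103.0, 33.0], [609.0, 94.0, 1.0], [607.0, -4.0, 18.0], [552.0, -3.0, 18.0], [554.0, 99.0, 0.0]]
2277 [[347, 71], [380, 77], [366, 138], [333, 132]] [[671.0, 80.0, -0.0], [707.0, 73.0, 0.0], [694.0, 9.0, 11.0], [656.0, 17.0, 12.0]]
1674 [[184, 207], [197, 230], [152, 256], [137, 233]] [[482.0, -72.0, 1.0], [497.0, -102.0, 3.0], [440.0, -132.0, 12.0], [424.0, -102.0, 8.0]]
[(array([-4.8, -1.1]), np.float64(106.4), 3091), (array([-5.3, -0.3]), np.float64(106.3), 3042), (array([-6.6, -1. ]), np.float64(106.4), 3081), (array([-5.6, -0.9]), np.float64(106.3), 3089)]
bench slope mrad [-0.2 -0.2] 0.9 23.9167
```

View pics/w3.png

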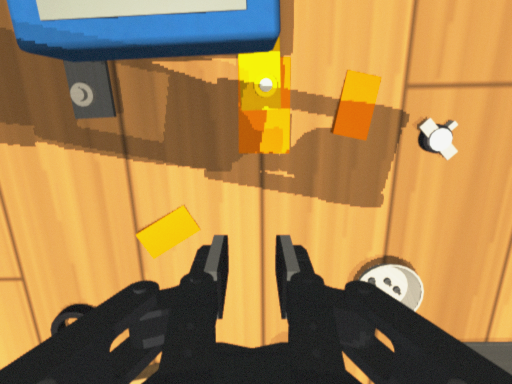

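View pics/cmp.png

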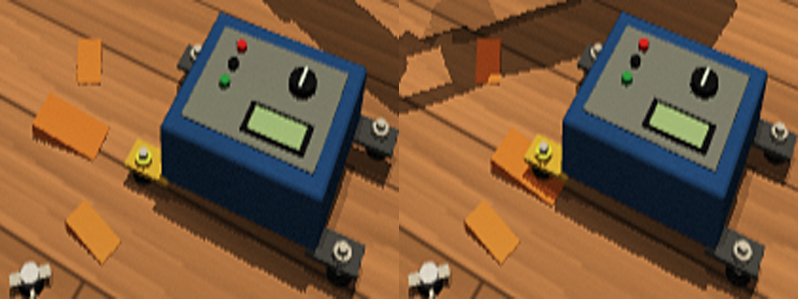

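```bash
python3 - <<'E'
from h import *
ctrl.finish_job(); print(sensors.read_state()["t"])
E
```

```text
the job is handed in; nothing more can be done
the job is handed in; nothing more can be done
```

The largest orange wedge is pushed under the yellow-marked foot, and the tester now looks level. I handed the job in at about 24 s, with the arm clear of everything.

- **Push:** I used two slightly spread fingertips on the wedge's back face. The first push turned it about 7° into line. The second slid it in until the force rose from about 2.5 N to 7.2 N, below the 15 N limit.
- **Level:** By the overhead camera the tester's lean changed by about 43 mrad of the expected 45. The lean stopped changing as the force rose, and did not come back when I let go.
- **Position:** The wedge sits centred under the foot, which is about 31–33 mm in from the thin edge (33 mm is nominal). The tester and everything else look unmoved in before-and-after pictures.

**Checks that disagreed:**
- The top-plane fit still shows about -5.5 mrad of slope along x. The same fit was off by a similar amount at the start, so I took it as bias, but a remaining lean of 1–2 mrad cannot be ruled out.
- The camera puts the wedge's back about 3 mm short of where the fingertip position implies. I put that down to give in the arm under load.
- I did not test for rocking by touch, and did not measure the opposite foot directly.

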